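# Cap the four storage pots from the spring caddies

### The arm

A 6-joint arm with a two-finger parallel gripper is mounted at the origin on a cart in front of the work surface, level with it; the furniture and walls round the work are solid. World frame = base frame: x ahead of the robot, y to its left, z up, the work surface at z = 0. Lengths are in m, angles in rad, forces in N, time in s.
With the tool pointing down it reaches from about 0.35 to 0.775 m from the base axis. Payload 5.5 kg.
Tool frame: the origin (TCP) lies midway between the tips of the shut fingers; the grasp point (between the pads) lies 19 mm behind it; z points along the fingers, y is the line along which they close (so a half turn about z gives the same grasp; the last joint's range is limited). The gripper opens to 85 mm and grips with 20 to 120 N. Pads are 22 mm wide; open, the fingers measure 114 mm over their backs; the gripper's body (76 mm by 85 mm) begins 54 mm behind the grasp point. The pads swing forward as they close: fully open they stand 13 mm farther back than shut.
Start: joints at [1.196, 0.313, 0.046, 1.304, 0, 1.431], TCP at [0.134, 0.559, 0.231] pointing down, gripper open.
Joint ranges: [-2.76, 2.76], [-0.86, 1.69], [-1.03, 1.26], [-2.2, 2.34], [-1.47, 1.5], [-3.14, 3.14]. Speed limits (rad/s): [2.57, 2.57, 3.14, 3.14, 3.14, 3.14].

### API

Orientations are given as a unit quaternion [w, x, y, z].
In Python, from workcell import telemetry, imaging, env gives the robot as it stands. The module is installed in compiled form; this text tells all that it offers.
- The arm moves only by the tool step_arm, never from a script. Its argument "moves" is a list of rows, each a list of 3 entries, a list of its own where there are three numbers: the shift along the tool's x, y, z in mm, then the turn, a rotation vector about the tool's x, y, z in rad, then the finger opening in mm, from 0 to 85.4. A call has 1 to 8 rows; each row is the pose to reach, as a shift and turn from the pose commanded when the call began, along the tool's axes at that moment; what a row does not reach only later rows make up. A row lasts 1/12 s, in which the tool goes at most 41.7 mm and 7.16 degrees, less where a joint would pass 70% of its speed; a pose out of reach is approached as far as the arm can. A call with a gripper value outside its range is refused whole. The fingers move at their own pace and stop on an object; "grip_force" is the grip in N (left out, the last holds). Time passes only in rows, so rows that repeat a pose let the fingers close. It gives the time, the measured TCP pose, the force, the opening and the grip force at its end, in the units of the state.
- telemetry.get_state(): the state, without advancing time (a new reading comes with each control period).
- imaging.read_camera(name): name is "side" or "top" or "wrist"; returns the picture (480x640x3 uint8, red, green, blue); there is no depth.
- imaging.camera_params(name): a dict with "camera_matrix" (3x3 intrinsics, pixels), "pose" (4x4, takes a point from camera to world coordinates). Camera axes: x right, y up, looking along -z (the intrinsics and any distortion apply to the point x, -y, -z); pixel columns grow to the right and rows downward; lengths in m; the calibration is good to about 2 mm. A picture is of the moment at which its call begins: read the wrist's pose just before it. camera_params takes no time and is no camera call; for the wrist camera it gives the pose at the moment of the call.
- env.hand_in(): hands the job in; it is judged then, once.
The state is a dict: "clock": time; "joint_pos": joint angles; "qvel": joint speeds; "tau": joint torques, N m; "tcp_pos": TCP position; "orientation": TCP orientation; "wrist_force": force on the tool from outside, world axes, zero at the start; "ft_torque": the same for the moment, N m; "finger_gap": finger opening in m; "grip_force": force on a finger pad.
Only numpy, scipy, OpenCV 4.12 (cv2) and the standard library are available. Lean on these libraries where they do the work, as an engineer would, in place of code of your own. Each camera call takes 0.05 s, during which the arm holds its last target. There are 200 camera calls.

### The job

Take the four lids off the two spring-loaded caddies and put each one on the storage pot of its own colour, right way up, fully down over the neck and lying flat, then let go. Leave the garlic bulb and the salt shaker standing where they are.

Things in the scene. Friction and masses are not known exactly. Their poses are not given: they have to be found in the camera images.
- lid_red: red round jar lid with a thin white line near its lower edge, loose, 60 g: a cap 64 mm across and 18 mm high, flat on top, hollow below (skirt 8 mm thick and 12 mm deep, inside width 48 mm, then the 6 mm top). Origin: centre of its underside (lower edge of the skirt); z up. At the start an upper lid on a caddy.
- lid_blue: blue round jar lid with a thin white line near its lower edge, loose, 60 g: a cap 64 mm across and 18 mm high, flat on top, hollow below (skirt 8 mm thick and 12 mm deep, inside width 48 mm, then the 6 mm top). Origin: centre of its underside (lower edge of the skirt); z up. At the start an upper lid on a caddy.
- lid_green: green round jar lid with a thin white line near its lower edge, loose, 60 g: a cap 64 mm across and 18 mm high, flat on top, hollow below (skirt 8 mm thick and 12 mm deep, inside width 48 mm, then the 6 mm top). Origin: centre of its underside (lower edge of the skirt); z up. At the start a lower lid on a caddy; a crescent of it shows.
- lid_yellow: yellow round jar lid with a thin white line near its lower edge, loose, 60 g: a cap 64 mm across and 18 mm high, flat on top, hollow below (skirt 8 mm thick and 12 mm deep, inside width 48 mm, then the 6 mm top). Origin: centre of its underside (lower edge of the skirt); z up. At the start a lower lid on a caddy; a crescent of it shows.
- pot_red: red storage pot, fixed to the worktop: round body 70 mm across and 40 mm high, with a white open neck 32 mm across that rises from 40 to 60 mm above the worktop. Origin: centre of its underside, z up. The lid fits loosely over the neck (8 mm play all round) and comes to rest with its flat top on the neck's rim, its origin then 48 mm above the pot's origin.
- pot_blue: blue storage pot, fixed to the worktop: round body 70 mm across and 40 mm high, with a white open neck 32 mm across that rises from 40 to 60 mm above the worktop. Origin: centre of its underside, z up. The lid fits loosely over the neck (8 mm play all round) and comes to rest with its flat top on the neck's rim, its origin then 48 mm above the pot's origin.
- pot_green: green storage pot, fixed to the worktop: round body 70 mm across and 40 mm high, with a white open neck 32 mm across that rises from 40 to 60 mm above the worktop. Origin: centre of its underside, z up. The lid fits loosely over the neck (8 mm play all round) and comes to rest with its flat top on the neck's rim, its origin then 48 mm above the pot's origin.
- pot_yellow: yellow storage pot, fixed to the worktop: round body 70 mm across and 40 mm high, with a white open neck 32 mm across that rises from 40 to 60 mm above the worktop. Origin: centre of its underside, z up. The lid fits loosely over the neck (8 mm play all round) and comes to rest with its flat top on the neck's rim, its origin then 48 mm above the pot's origin.
- caddy_a: spring-loaded lid caddy, fixed: wooden base 112 mm (x) by 74 mm (y), a thin steel rod with a ball (top 62 mm high) at x = +-49 mm, between them an aluminium lift plate on a weak spring. It holds two lids, the upper shifted along x over the lower (at x = +6 and -6 mm, both at y = 0), so grip across y and only the upper lid's own height. Origin: centre of its underside, z up.
- caddy_b: second caddy, exactly like caddy_a. On each, the plate's top is 32 mm above the origin while two lids lie there (undersides at 32 and 50 mm); once the upper lid is lifted off, the plate rises 18 mm by itself within half a second and brings the other lid's underside to 50 mm, still at x = -6 mm.
- garlic: garlic bulb, 60 mm across and 59 mm high, loose, standing among the pots; a bystander. Origin: centre of its underside.
- salt_shaker: glass salt shaker with a grey top, 44 mm across and 90 mm high, loose, standing among the pots; a bystander. Origin: centre of its underside.
Mind the look-alikes: they are no part of the job. There is more than one size of the pot_blue; the job needs the larger.

How it is judged:
At the end, for the whole second after the job is handed in: Each lid lies on the pot of its own colour: within 11 mm of the pot's centre, its underside 44 to 52 mm above the pot's (down over the neck), tilted less than 0.08 rad, released and at rest (horizontal distance between lid_red and pot_red below 0.011 m and z of lid_red in the frame of pot_red between 0.044 and 0.052 m and angle between each of lid_red, lid_blue, lid_green, lid_yellow's own z axis and vertical below 0.08 rad and linear speed of each of lid_red, lid_blue, lid_green, lid_yellow below 0.02 m/s and angular speed of each of lid_red, lid_blue, lid_green, lid_yellow below 0.3 rad/s and horizontal distance between lid_blue and pot_blue below 0.011 m and z of lid_blue in the frame of pot_blue between 0.044 and 0.052 m and horizontal distance between lid_green and pot_green below 0.011 m and z of lid_green in the frame of pot_green between 0.044 and 0.052 m and horizontal distance between lid_yellow and pot_yellow below 0.011 m and z of lid_yellow in the frame of pot_yellow between 0.044 and 0.052 m); the robot touches nothing.
It fails at once if the garlic bulb is pushed away or knocked over (distance of garlic from where it was at the start of the episode above 0.03 m or angle between garlic's own z axis and vertical above 0.5 rad).
It fails at once if the salt shaker is pushed away or knocked over (distance of salt_shaker from where it was at the start of the episode above 0.03 m or angle between salt_shaker's own z axis and vertical above 0.5 rad).
It also fails if it takes over 83 s, if anything falls off the work surface, if the arm or the gripper's body presses on something with over 40 N, if the wrist force passes 120 N, or if a joint passes its speed limit or range.

## Working session

There is one attempt and no reset: what is moved stays moved. The work goes in short steps, Python scripts to look and compute and a tool call to move; the robot and the scene stay as the last step left them, time stands still between calls to the robot, and variables do not carry over. Pictures are saved under pics/ and viewed, at most 14 in all, crops included, and the job is handed in when it is done.

Besides the shell and the picture viewer there is one more tool, called after ">>>" by a JSON object that holds its "method" and its "body". step_arm: Moves the arm, as the interface text tells. Its arguments: {"type":"object","properties":{"moves":{"type":"array"},"grip_force":{"type":"number"}},"required":["moves"]}

```bash
mkdir -p pics; cat > h.py <<'E'
import numpy as np, cv2
from workcell import telemetry, imaging, env
def snap(n,f):
    im=imaging.read_camera(n); cv2.imwrite('pics/'+f,im[:,:,::-1]); return im
def ray(n,u,v,z,P=None):
    p=P or imaging.camera_params(n); K=np.array(p['camera_matrix']);T=np.array(p['pose'])
    d=np.linalg.solve(K,[u,v,1]); d=T[:3,:3]@(d*[1,-1,-1]); o=T[:3,3]
    return (o+d*(z-o[2])/d[2])
E
python3 - <<'E'
from h import *
for n in ['top','side']:
    snap(n,n+'0.png'); p=imaging.camera_params(n); print(n,{k:np.round(v,3).tolist() if k in('camera_matrix','pose') else v for k,v in p.items()})
s=telemetry.get_state(); print(s)
E
```

```text
top {'camera_matrix': [[434.398, 0.0, 323.485], [0.0, 434.398, 239.033], [0.0, 0.0, 1.0]], 'pose': [[-0.002, 0.985, -0.172, 0.393], [-0.999, 0.005, 0.039, -0.057], [0.039, 0.172, 0.984, 0.89], [0.0, 0.0, 0.0, 1.0]]}
side {'camera_matrix': [[514.413, 0.0, 313.357], [0.0, 514.413, 240.651], [0.0, 0.0, 1.0]], 'pose': [[-0.887, 0.337, -0.315, 0.214], [-0.461, -0.656, 0.597, 0.483], [-0.006, 0.675, 0.738, 0.77], [0.0, 0.0, 0.0, 1.0]]}
{'clock': 0.1, 'joint_pos': array([ 1.19639941e+00,  3.13929354e-01,  4.50708245e-02,  1.30362521e+00,
       -2.38765162e-05,  1.43121498e+00]), 'qvel': array([ 0.00111015, -0.00098964,  0.00316769,  0.0003649 ,  0.00178233,
        0.00161526]), 'tau': array([ 2.68631571e-03, -4.81726599e+01,  2.99243671e+01,  1.27366197e-02,
       -1.37944094e-04,  1.32049882e-05]), 'tcp_pos': array([0.13361112, 0.55876998, 0.23048686]), 'orientation': array([-2.02898722e-04,  1.17138183e-01,  9.93115267e-01, -8.19034266e-04]), 'wrist_force': array([-0.40023011,  0.15712348,  0.17948222]), 'ft_torque': array([0.04469763, 0.02474966, 0.04918535]), 'grip_force': 0.0, 'finger_gap': 0.08556039136544959}
```

View pics/top0.png

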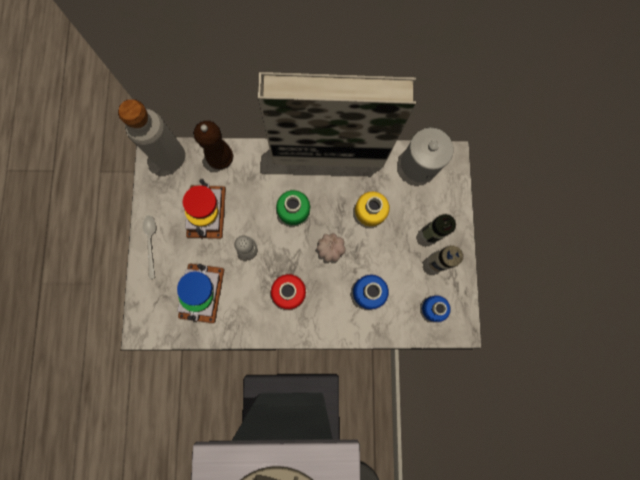

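View pics/side0.png

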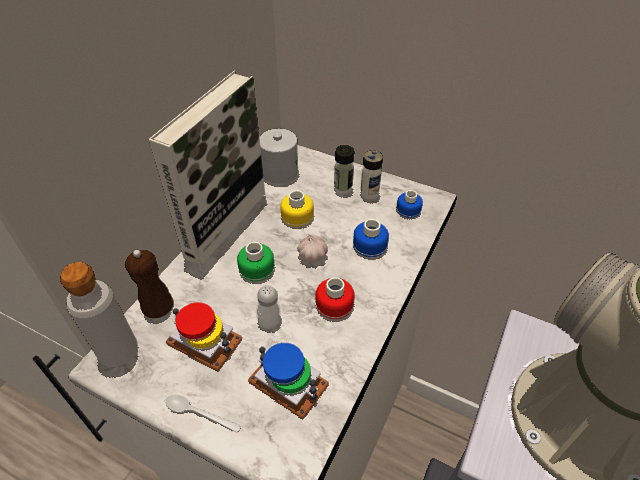

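The top view shows the caddies at about (206,212), with red over yellow, and (200,293), with blue over green. The pots are red (288,292), green (293,207), yellow (373,208), blue large (372,291) and blue small (437,309). Garlic is at (330,248) and the shaker at (245,246).
The possible confusions are the blue pots: (372,291) is the larger and so the target, and (437,309) is the decoy. The spice jars at (438,228) and (450,258) and the mill and bottle aren't part of the job. I'll check this in enlarged crops.

```bash
python3 - <<'E'
from h import *
im=cv2.imread('pics/top0.png')
a=cv2.resize(im[170:330,165:260],None,fx=3.7,fy=3.7,interpolation=cv2.INTER_CUBIC); cv2.imwrite('pics/cad.png',a)
a=cv2.resize(im[180:330,265:460],None,fx=4,fy=4,interpolation=cv2.INTER_CUBIC); cv2.imwrite('pics/pots.png',a)
E
```

```text
(no output)
```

View pics/cad.png

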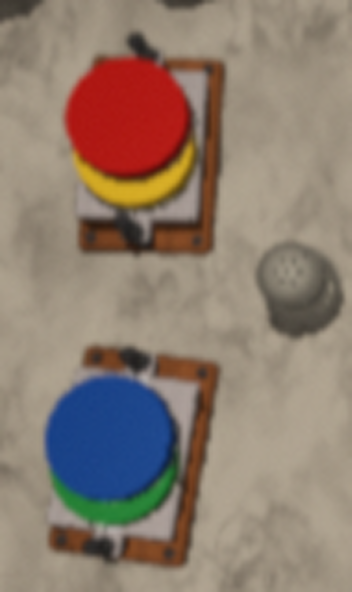

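View pics/pots.png

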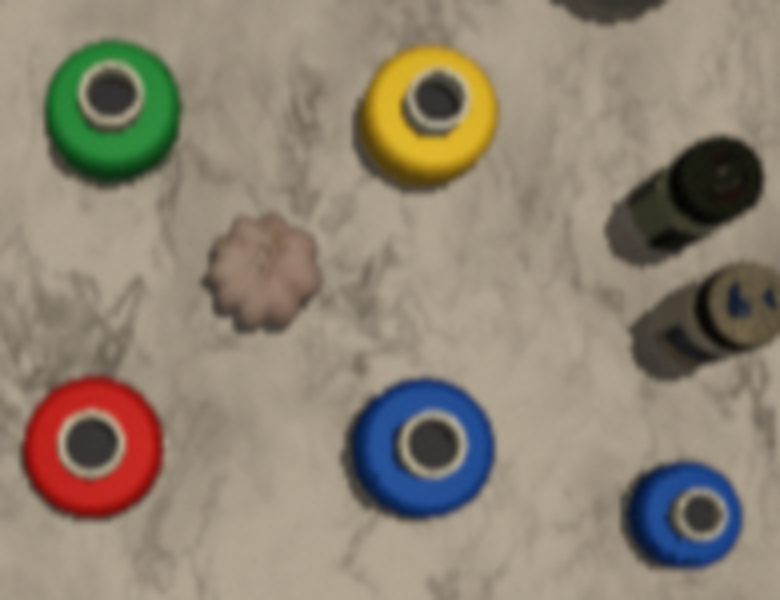

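The crops show the rims at green (111,95), yellow (437,100), red (92,443) and large blue (432,445). The small blue pot is clearly smaller, so the larger one is the target. Lid tops are at red (128,116) and blue (112,438), with the rod balls visible at each caddy's ends.

```bash
cat >> h.py <<'E'
from scipy.spatial.transform import Rotation as Ro
def R_of(psi):  # tool down, tool y axis at world angle psi from +y
    y=np.array([-np.sin(psi),np.cos(psi),0]); z=np.array([0,0,-1.]); x=np.cross(y,z)
    return np.stack([x,y,z],1)
def delta(p,psi,p0=None,psi0=None):
    s=telemetry.get_state(); q=s['orientation']; R0=Ro.from_quat([q[1],q[2],q[3],q[0]]).as_matrix() if psi0 is None else R_of(psi0)
    p0=s['tcp_pos'] if p0 is None else np.array(p0)
    return np.round(R0.T@(np.array(p)-p0)*1000,1).tolist(), np.round(Ro.from_matrix(R0.T@R_of(psi)).as_rotvec(),3).tolist()
E
python3 - <<'E'
from h import *
P=imaging.camera_params('top')
c=lambda u,v,z:ray('top',165+(u+.5)/3.7-.5,170+(v+.5)/3.7-.5,z,P)
d=lambda u,v,z:ray('top',265+(u+.5)/4-.5,180+(v+.5)/4-.5,z,P)
for n,u,v in [('g',111,95),('y',437,100),('r',92,443),('b',432,445),('small',701,514)]: print(n,d(u,v,.06).round(4))
print('garlic',d(265,270,.04).round(3),'shaker',c(292,275,.09).round(3))
for n,l,t,b in [('a',(128,116),(142,45),(128,230)),('b',(112,438),(135,358),(98,547))]:
    L=c(*l,.068);T=c(*t,.057);B=c(*b,.057);D=T-B
    yaw=np.arctan2(D[1],D[0]); M=(T+B)/2
    print(n,'lid',L.round(4),'ctr',M.round(4),'len',np.hypot(*D[:2]).round(4),'yaw',yaw.round(3),'lid-off',(L-M)[:2].round(4), 'lower',(L[:2]-.012*np.array([np.cos(yaw),np.sin(yaw)])).round(4))
E
```

```text
g [ 0.6088 -0.0289  0.06  ]
y [ 0.6076 -0.1899  0.06  ]
r [ 0.4388 -0.0217  0.06  ]
b [ 0.4379 -0.1837  0.06  ]
small [ 0.4052 -0.3121  0.06  ]
garlic [ 0.525 -0.105  0.04 ] shaker [0.523 0.06  0.09 ]
a lid [0.61   0.1503 0.068 ] ctr [0.6018 0.1489 0.057 ] len 0.1005 yaw -0.027 lid-off [0.0082 0.0014] lower [0.5981 0.1506]
b lid [0.4428 0.1505 0.068 ] ctr [0.4366 0.1506 0.057 ] len 0.0969 yaw -0.146 lid-off [ 0.0062 -0.0001] lower [0.4309 0.1523]
```

```bash
python3 - <<'E'
from h import *
print(delta([.443,.150,.16],-.146))
T=imaging.camera_params('wrist')['pose'];s=telemetry.get_state();q=s['orientation']
R=Ro.from_quat([q[1],q[2],q[3],q[0]]).as_matrix();print((R.T@(T[:3,3]-s['tcp_pos'])).round(3),(R.T@T[:3,:3]).round(2))
E
```

```text
([-396.0, -325.5, 70.9], [-0.002, -0.0, -0.089])
[ 0.086 -0.001 -0.142] [[ 0.    0.94  0.33]
 [ 1.   -0.   -0.  ]
 [-0.    0.33 -0.94]]
```

>>> {"method": "step_arm", "body": {"moves": [[[-198,-163,35],[0,0,-0.045],85],[[-396,-325.5,71],[0,0,-0.089],85],[[-396,-325.5,71],[0,0,-0.089],85],[[-396,-325.5,71],[0,0,-0.089],85],[[-396,-325.5,71],[0,0,-0.089],85],[[-396,-325.5,71],[0,0,-0.089],85],[[-396,-325.5,71],[0,0,-0.089],85],[[-396,-325.5,71],[0,0,-0.089],85]]}}

```text
clock: 0.77
tcp_pos: [0.3335, 0.2942, 0.1852]
orientation: [-0.0, 0.073, 0.997, -0.0]
wrist_force: [0.6, 0.5, 0.1]
finger_gap: 0.0849
grip_force: 0.0
```

```bash
python3 - <<'E'
from h import *
print(delta([.443,.150,.16],-.146))
E
```

```text
([-129.2, -126.8, 25.1], [-0.0, -0.0, 0.001])
```

>>> {"method": "step_arm", "body": {"moves": [[[-129,-127,25],[0,0,0],85],[[-129,-127,25],[0,0,0],85],[[-129,-127,25],[0,0,0],85],[[-129,-127,25],[0,0,0],85],[[-129,-127,25],[0,0,0],85],[[-129,-127,25],[0,0,0],85],[[-129,-127,25],[0,0,0],85]]}}

```text
clock: 1.35
tcp_pos: [0.4421, 0.1508, 0.16]
orientation: [-0.001, 0.074, 0.997, 0.0]
wrist_force: [0.0, 0.6, -0.5]
finger_gap: 0.0848
grip_force: 0.0
```

```bash
python3 - <<'E'
from h import *
print(delta([.443,.150,.045],-.146))
im=imaging.read_camera('wrist');P=imaging.camera_params('wrist');K=P['camera_matrix'];T=np.array(P['pose'])
cv2.imwrite('pics/w1.png',im[:,:,::-1])
# expected outlines of lid tops
hs=cv2.cvtColor(im,cv2.COLOR_RGB2HSV)
m=((hs[...,0]>100)&(hs[...,0]<130)&(hs[...,1]>120)&(hs[...,2]>60)).astype(np.uint8)
n,l,st,ce=cv2.connectedComponentsWithStats(m); print(st[1:][st[1:,4]>500],ce[1:][st[1:,4]>500])
E
```

```text
([-1.2, -0.6, 115.0], [-0.0, -0.002, -0.002])
[[ 276  188   90   91 6363]] [[320.54031117 232.84378438]]
```

View pics/w1.png

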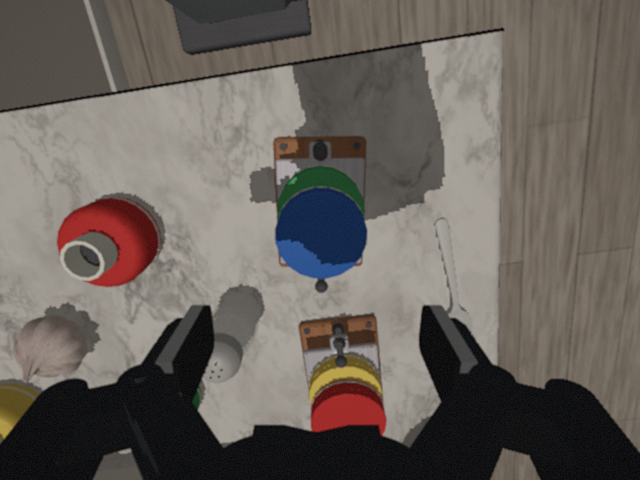

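Wrist view: blue lid at about (321,232), green crescent above it, caddy square to the tool, fingers either side. I'll check its position.

```bash
python3 - <<'E'
from h import *
for u,v in [(321,231),(276,231),(366,231),(321,188),(321,274)]: print(ray('wrist',u,v,.068).round(4))
E
```

```text
[0.4367 0.155  0.068 ]
[0.4323 0.1249 0.068 ]
[0.4412 0.1852 0.068 ]
[0.4075 0.1592 0.068 ]
[0.4685 0.1505 0.068 ]
```

>>> {"method": "step_arm", "body": {"moves": [[[1,1,38],[0,0,0],85],[[1,1,75],[0,0,0],85],[[1,1,105],[0,0,0],85],[[1,1,115],[0,0,0],85],[[1,1,115],[0,0,0],85],[[1,1,115],[0,0,0],58],[[1,1,115],[0,0,0],58],[[1,1,115],[0,0,0],58]], "grip_force": 30}}

```text
clock: 2.07
tcp_pos: [0.4424, 0.1536, 0.0473]
orientation: [0.001, 0.072, 0.997, 0.001]
wrist_force: [0.3, -0.1, 1.5]
finger_gap: 0.0628
grip_force: 32.6
```

>>> {"method": "step_arm", "body": {"moves": [[[0,0,0],[0,0,0],58],[[0,0,0],[0,0,0],58],[[0,0,0],[0,0,0],58],[[0,0,0],[0,0,0],58]]}}

```text
clock: 2.4
tcp_pos: [0.4426, 0.1535, 0.0471]
orientation: [0.001, 0.073, 0.997, 0.001]
wrist_force: [-1.2, 1.6, 7.5]
finger_gap: 0.063
grip_force: 33.1
```

>>> {"method": "step_arm", "body": {"moves": [[[0,0,-15],[0,0,0],58],[[0,0,-45],[0,0,0],58],[[0,0,-85],[0,0,0],58],[[0,0,-85],[0,0,0],58],[[0,0,-85],[0,0,0],58],[[0,0,-85],[0,0,0],58]]}}

```text
clock: 2.9
tcp_pos: [0.4416, 0.1526, 0.1308]
orientation: [0.001, 0.073, 0.997, 0.0]
wrist_force: [-0.3, -0.4, -1.0]
finger_gap: 0.0627
grip_force: 33.5
```

```bash
python3 - <<'E'
from h import *
im=snap('side','s1.png'); cv2.imwrite('pics/s1c.png',cv2.resize(im[200:440,140:400,::-1],None,fx=2.4,fy=2.4))
print(telemetry.get_state()['finger_gap'],delta([.4385,-.1835,.13],-.146))
E
```

```text
0.06316092042698115 ([-46.6, -332.8, 0.0], [-0.0, -0.001, 0.0])
```

View pics/s1c.png

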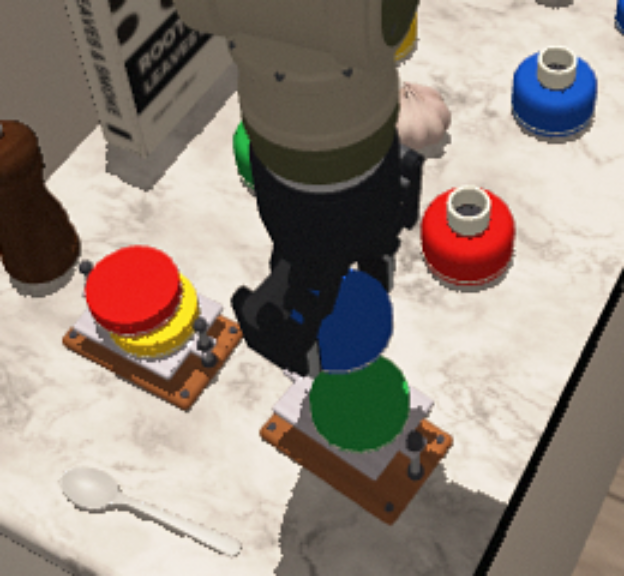

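>>> {"method": "step_arm", "body": {"moves": [[[-6,-41,0],[0,0,0],58],[[-12,-82,0],[0,0,0],58],[[-18,-124,0],[0,0,0],58],[[-24,-165,0],[0,0,0],58],[[-30,-206,0],[0,0,0],58],[[-36,-247,0],[0,0,0],58],[[-42,-288,0],[0,0,0],58],[[-46.5,-331,0],[0,0,0],58]]}}

```text
clock: 3.62
tcp_pos: [0.4381, -0.1815, 0.129]
orientation: [-0.001, 0.073, 0.997, 0.001]
wrist_force: [0.0, -0.4, -0.6]
finger_gap: 0.063
grip_force: 33.5
```

>>> {"method": "step_arm", "body": {"moves": [[[0,0,0],[0,0,0],58],[[0,0,0],[0,0,0],58],[[0,0,0],[0,0,0],58]]}}

```text
clock: 3.87
tcp_pos: [0.4381, -0.1794, 0.1291]
orientation: [-0.001, 0.074, 0.997, 0.001]
wrist_force: [-0.1, 1.4, -1.3]
finger_gap: 0.0629
grip_force: 33.5
```

```bash
python3 - <<'E'
from h import *
im=snap('wrist','w2.png'); print(telemetry.get_state()['tcp_pos'])
E
```

```text
[ 0.43837096 -0.17865747  0.12938811]
```

View pics/w2.png

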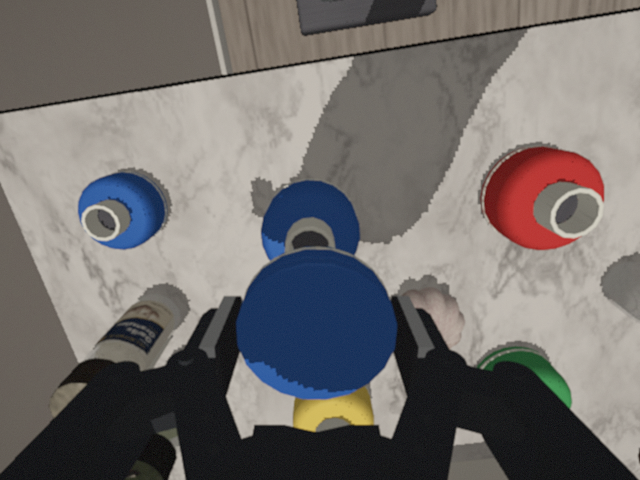

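```bash
cat >> h.py <<'E'
def proj(n,pts):
    p=imaging.camera_params(n);T=np.array(p['pose']);c=(np.atleast_2d(pts)-T[:3,3])@T[:3,:3]*[1,-1,-1]
    u=c@np.array(p['camera_matrix']).T; return u[:,:2]/u[:,2:]
def circ(c,r):
    t=np.linspace(0,2*np.pi,73); return np.c_[c[0]+r*np.cos(t),c[1]+r*np.sin(t),np.full(73,c[2])]
E
python3 - <<'E'
from h import *
t=telemetry.get_state()['tcp_pos']
im=cv2.imread('pics/w2.png')
for dx in (-4,0,4):
  for h in (18,21,24):
    u=proj('wrist',circ([t[0]+dx/1e3,t[1],t[2]+h/1e3],.032)); print(dx,h,u.min(0).round(),u.max(0).round())
for q in [(.438,-.184),(.438,-.180)]:
    u=proj('wrist',circ([*q,.06],.016));print(q,'rim',u.min(0).round(),u.max(0).round()); u=proj('wrist',circ([*q,.03],.035));print('body',u.min(0).round(),u.max(0).round())
c=cv2.resize(im[160:420,220:420],None,fx=2.9,fy=2.3)
c=cv2.resize(im[170:420,220:420],None,fx=2.4,fy=2.4,interpolation=cv2.INTER_CUBIC);c=np.clip(c.astype(float)*1.6,0,255).astype(np.uint8);cv2.imwrite('pics/w2c.png',c)
E
```

```text
-4 18 [235. 249.] [398. 390.]
-4 21 [233. 253.] [400. 396.]
-4 24 [232. 256.] [401. 401.]
0 18 [237. 259.] [399. 398.]
0 21 [236. 263.] [400. 403.]
0 24 [234. 266.] [402. 409.]
4 18 [239. 269.] [399. 405.]
4 21 [238. 273.] [401. 411.]
4 24 [236. 276.] [403. 416.]
(0.438, -0.184) rim [283. 227.] [334. 275.]
body [259. 186.] [359. 281.]
(0.438, -0.18) rim [289. 226.] [340. 274.]
body [265. 186.] [365. 280.]
```

View pics/w2c.png

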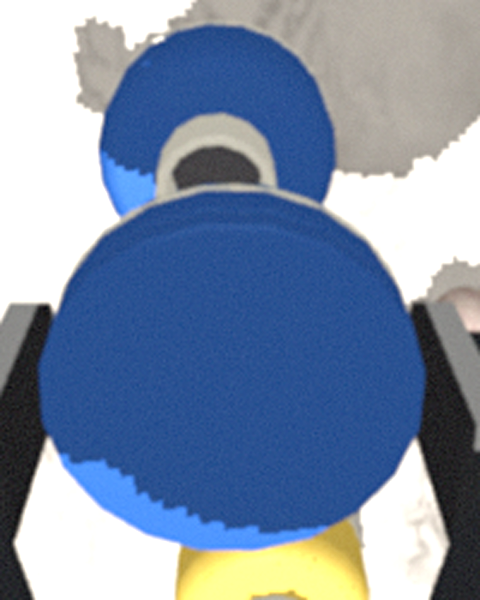

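The crop confirms the lid is level and centred in the pads. The pot rim centre is near y=-0.183, so I'll move 4 mm to the right and lower.

>>> {"method": "step_arm", "body": {"moves": [[[-0.5,-4,20],[0,0,0],58],[[-0.5,-4,45],[0,0,0],58],[[-0.5,-4,65],[0,0,0],58],[[-0.5,-4,75],[0,0,0],58],[[-0.5,-4,79],[0,0,0],58],[[-0.5,-4,79],[0,0,0],58]]}}

```text
clock: 4.42
tcp_pos: [0.4388, -0.1824, 0.0508]
orientation: [-0.001, 0.072, 0.997, 0.001]
wrist_force: [-0.2, 0.3, -0.1]
finger_gap: 0.063
grip_force: 33.5
```

>>> {"method": "step_arm", "body": {"moves": [[[0,0,0],[0,0,0],66],[[0,0,0],[0,0,0],75],[[0,0,0],[0,0,0],85],[[0,0,0],[0,0,0],85],[[0,0,-20],[0,0,0],85],[[0,0,-60],[0,0,0],85],[[0,0,-60],[0,0,0],85],[[0,0,-60],[0,0,0],85]]}}

```text
clock: 5.08
tcp_pos: [0.4414, -0.1854, 0.1143]
orientation: [0.003, 0.073, 0.997, -0.001]
wrist_force: [0.3, 0.7, -1.0]
finger_gap: 0.0849
grip_force: 0.0
```

```bash
cat >> h.py <<'E'
def blob(n,h0,h1,zt):  # fixed/wrist cam: biggest colour blob
    im=imaging.read_camera(n);hs=cv2.cvtColor(im,cv2.COLOR_RGB2HSV)
    m=cv2.inRange(hs,(h0,120,50),(h1,255,255));k,l,st,ce=cv2.connectedComponentsWithStats(m)
    return im,st[1:][st[1:,4]>150],ce[1:][st[1:,4]>150]
E
python3 - <<'E'
from h import *
s=telemetry.get_state();t=s['tcp_pos'];print(s['clock'],t,s['wrist_force'].round(1))
im=snap('wrist','w3.png')
for q in [(.438,-.183)]:
    u=proj('wrist',circ([*q,.066],.032));print('lid exp',u.min(0).round(),u.max(0).round());print(proj('wrist',[[*q,.066]]))
hs=cv2.cvtColor(im,cv2.COLOR_RGB2HSV);m=cv2.inRange(hs,(100,120,50),(130,255,255));k,l,st,ce=cv2.connectedComponentsWithStats(m);print(st[1:][st[1:,4]>500])
print('to lower green',delta([.4309,.154,.12],-.146))
E
```

```text
5.0833 [ 0.4413627  -0.18535635  0.11428266] [ 0.3  0.7 -1. ]
lid exp [263. 207.] [377. 311.]
[[319.67780155 261.76373414]]
[[   72   169    92    81  3893]
 [  266   178   108   130 10982]]
to lower green ([58.4, 333.6, -7.8], [-0.001, 0.003, 0.0])
```

View pics/w3.png

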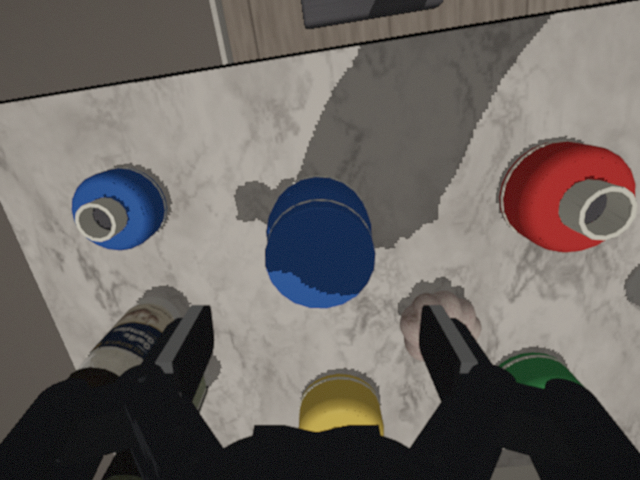

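Blue is seated at (320,262), as expected. Next is the green lid.

>>> {"method": "step_arm", "body": {"moves": [[[7,41,-6],[0,0,0],85],[[14,82,-6],[0,0,0],85],[[22,123,-6],[0,0,0],85],[[29,164,-6],[0,0,0],85],[[36,205,-6],[0,0,0],85],[[44,246,-6],[0,0,0],85],[[51,287,-6],[0,0,0],85],[[58,328,-6],[0,0,0],85]]}}

```text
clock: 5.8
tcp_pos: [0.4282, 0.1505, 0.1166]
orientation: [-0.001, 0.073, 0.997, -0.0]
wrist_force: [0.3, -0.3, 1.0]
finger_gap: 0.0849
grip_force: 0.0
```

>>> {"method": "step_arm", "body": {"moves": [[[0,4,0],[0,0,0],85],[[0,4,0],[0,0,0],85],[[0,4,0],[0,0,0],85],[[0,4,0],[0,0,0],85]]}}

```text
clock: 6.13
tcp_pos: [0.4298, 0.1516, 0.117]
orientation: [-0.001, 0.074, 0.997, -0.0]
wrist_force: [-0.3, -0.4, 0.1]
finger_gap: 0.0851
grip_force: 0.0
```

```bash
python3 - <<'E'
from h import *
s=telemetry.get_state();t=s['tcp_pos'];print(s['clock'],t,delta([.430,.1545,.0465],-.146))
im=snap('wrist','w4.png')
hs=cv2.cvtColor(im,cv2.COLOR_RGB2HSV);m=cv2.inRange(hs,(45,100,40),(80,255,255));k,l,st,ce=cv2.connectedComponentsWithStats(m);print(st[1:][st[1:,4]>500])
for z,r in((.068,.032),(.05,.032)):
    u=proj('wrist',circ([.430,.1545,z],r));print('exp',u.min(0).round(),u.max(0).round())
E
```

```text
6.1333 [0.4297651  0.15160419 0.116976  ] ([0.1, 3.0, 70.5], [-0.001, -0.001, -0.001])
[[ 270  204  108  107 8956]
 [  96  448   40   32  649]]
exp [267. 209.] [379. 313.]
exp [270. 201.] [374. 298.]
```

>>> {"method": "step_arm", "body": {"moves": [[[0,2.5,30],[0,0,0],85],[[0,2.5,60],[0,0,0],85],[[0,2.5,70.5],[0,0,0],85],[[0,2.5,70.5],[0,0,0],85],[[0,2.5,70.5],[0,0,0],58],[[0,2.5,70.5],[0,0,0],58],[[0,2.5,70.5],[0,0,0],58],[[0,2.5,70.5],[0,0,0],58]]}}

```text
clock: 6.85
tcp_pos: [0.4317, 0.155, 0.0483]
orientation: [0.001, 0.073, 0.997, 0.0]
wrist_force: [1.0, -1.0, 0.0]
finger_gap: 0.0616
grip_force: 32.6
```

>>> {"method": "step_arm", "body": {"moves": [[[0,0,0],[0,0,0],58],[[0,0,0],[0,0,0],58],[[0,0,-15],[0,0,0],58],[[0,0,-45],[0,0,0],58],[[0,0,-85],[0,0,0],58],[[0,0,-105],[0,0,0],58],[[0,0,-105],[0,0,0],58],[[0,0,-105],[0,0,0],58]]}}

```text
clock: 7.52
tcp_pos: [0.4316, 0.1556, 0.1534]
orientation: [0.002, 0.073, 0.997, 0.001]
wrist_force: [0.6, -0.9, -1.6]
finger_gap: 0.0621
grip_force: 33.1
```

```bash
python3 - <<'E'
from h import *
s=telemetry.get_state();t=s['tcp_pos'];print(s['clock'],t)
im=snap('wrist','w5.png')
hs=cv2.cvtColor(im,cv2.COLOR_RGB2HSV);m=cv2.inRange(hs,(45,100,40),(80,255,255));k,l,st,ce=cv2.connectedComponentsWithStats(m);print(st[1:][st[1:,4]>500])
for h in(18,20,22):
    u=proj('wrist',circ([t[0],t[1],t[2]+h/1e3],.032));print(h,'exp',u.min(0).round(),u.max(0).round())
print(delta([.609,-.028,.15],-.03))
E
```

```text
7.5167 [0.43158822 0.15558515 0.15344943]
[[  237   244   159   150 18468]]
18 exp [238. 264.] [400. 402.]
20 exp [237. 266.] [401. 406.]
22 exp [236. 269.] [403. 410.]
([-203.3, -155.5, 2.1], [0.0, 0.001, -0.116])
```

>>> {"method": "step_arm", "body": {"moves": [[[-34,-26,0],[0,0,-0.02],58],[[-68,-52,0],[0,0,-0.04],58],[[-102,-78,0],[0,0,-0.06],58],[[-136,-104,0],[0,0,-0.08],58],[[-170,-130,0],[0,0,-0.1],58],[[-203,-155,0],[0,0,-0.116],58],[[-203,-155,0],[0,0,-0.116],58],[[-203,-155,0],[0,0,-0.116],58]]}}

```text
clock: 8.23
tcp_pos: [0.6092, -0.0298, 0.149]
orientation: [-0.002, 0.017, 1.0, 0.0]
wrist_force: [-0.2, 0.3, -0.6]
finger_gap: 0.0618
grip_force: 33.1
```

```bash
python3 - <<'E'
from h import *
print('book',ray('top',330,176,0).round(3),'mill',ray('top',217,160,0).round(3))
s=telemetry.get_state();t=s['tcp_pos'];print(s['clock'],t)
im=snap('wrist','w6.png')
for q in [(.609,-.029),(.609,-.025)]:
    u=proj('wrist',circ([*q,.06],.016));print(q,'rim',u.min(0).round(),u.max(0).round()); u=proj('wrist',circ([*q,.02],.035));print('body',u.min(0).round(),u.max(0).round())
c=cv2.resize(im[140:420,200:440,::-1],None,fx=2.1,fy=2.1,interpolation=cv2.INTER_CUBIC);cv2.imwrite('pics/w6c.png',np.clip(c.astype(float)*1.5,0,255).astype(np.uint8))
E
```

```text
book [ 0.685 -0.107  0.   ] mill [0.718 0.134 0.   ]
8.2333 [ 0.60924082 -0.02982366  0.14902881]
(0.609, -0.029) rim [292. 219.] [339. 264.]
body [271. 180.] [361. 265.]
(0.609, -0.025) rim [298. 219.] [345. 264.]
body [276. 179.] [366. 265.]
```

View pics/w6c.png

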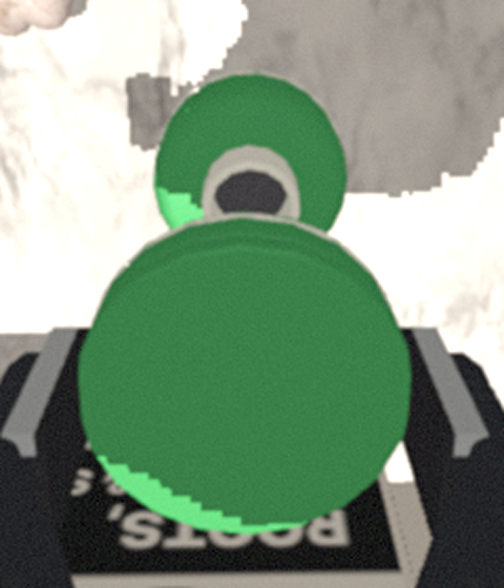

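Green rim centre is near y=-0.0255; the lid is level. Shifting +4 mm in y, then lowering.

>>> {"method": "step_arm", "body": {"moves": [[[-1,4,30],[0,0,0],58],[[-1,4,60],[0,0,0],58],[[-1,4,85],[0,0,0],58],[[-1,4,95],[0,0,0],58],[[-1,4,99],[0,0,0],58],[[-1,4,99],[0,0,0],58],[[-1,4,99],[0,0,0],58]]}}

```text
clock: 8.87
tcp_pos: [0.6102, -0.0231, 0.0543]
orientation: [0.001, 0.015, 1.0, 0.0]
wrist_force: [-0.7, -0.1, 0.4]
finger_gap: 0.0618
grip_force: 33.2
```

>>> {"method": "step_arm", "body": {"moves": [[[0,0,0],[0,0,0],66],[[0,0,0],[0,0,0],75],[[0,0,0],[0,0,0],85],[[0,0,0],[0,0,0],85],[[0,0,-20],[0,0,0],85],[[0,0,-60],[0,0,0],85],[[0,0,-70],[0,0,0],85],[[0,0,-70],[0,0,0],85]]}}

```text
clock: 9.53
tcp_pos: [0.613, -0.0242, 0.1277]
orientation: [0.004, 0.015, 1.0, -0.001]
wrist_force: [0.1, -0.2, -0.1]
finger_gap: 0.0851
grip_force: 0.0
```

```bash
python3 - <<'E'
from h import *
s=telemetry.get_state();t=s['tcp_pos'];print(s['clock'],t)
im=snap('wrist','w7.png')
hs=cv2.cvtColor(im,cv2.COLOR_RGB2HSV);m=cv2.inRange(hs,(45,100,40),(80,255,255));k,l,st,ce=cv2.connectedComponentsWithStats(m);print(st[1:][st[1:,4]>500])
for z in (.066,.048):
    u=proj('wrist',circ([.609,-.0255,z],.032));print('exp',u.min(0).round(),u.max(0).round())
print(delta([.609,.151,.125],-.027))
E
```

```text
9.5333 [ 0.61301237 -0.02423322  0.12774817]
[[ 262  174  107  120 9577]]
exp [261. 200.] [368. 300.]
exp [265. 193.] [364. 286.]
([8.0, 174.9, 0.4], [-0.001, 0.005, -0.003])
```

>>> {"method": "step_arm", "body": {"moves": [[[1,40,0],[0,0,0],85],[[3,80,0],[0,0,0],85],[[5,120,0],[0,0,0],85],[[6,160,0],[0,0,0],85],[[6,175,0],[0,0,0],85],[[6,175,0],[0,0,0],85],[[6,175,0],[0,0,0],85],[[6,175,0],[0,0,0],85]]}}

```text
clock: 10.25
tcp_pos: [0.6088, 0.1505, 0.1222]
orientation: [-0.001, 0.015, 1.0, -0.0]
wrist_force: [-0.2, -0.7, -0.1]
finger_gap: 0.0848
grip_force: 0.0
```

```bash
python3 - <<'E'
from h import *
s=telemetry.get_state();t=s['tcp_pos'];print(s['clock'],t)
im=snap('wrist','w8.png')
hs=cv2.cvtColor(im,cv2.COLOR_RGB2HSV);m=cv2.inRange((hs+np.array([90,0,0],np.uint8))if 0 else hs,(0,140,40),(8,255,255))|cv2.inRange(hs,(172,140,40),(180,255,255));k,l,st,ce=cv2.connectedComponentsWithStats(m);print(st[1:][st[1:,4]>500])
m=cv2.inRange(hs,(20,140,40),(33,255,255));k,l,st,ce=cv2.connectedComponentsWithStats(m);print(st[1:][st[1:,4]>200])
for z in (.068,.05):
    u=proj('wrist',circ([.609,.1525,z],.032));print('exp',u.min(0).round(),u.max(0).round())
print(delta([.609,.1525,.0465],-.027))
E
```

```text
10.25 [0.60877651 0.15054556 0.12220646]
[[   0    0   71   26 1513]
 [ 267  203  106  106 8611]]
[[ 270  177  100   55 1984]]
exp [266. 208.] [376. 309.]
exp [270. 200.] [372. 294.]
([-0.1, 2.5, 75.9], [-0.001, -0.001, -0.004])
```

View pics/w8.png

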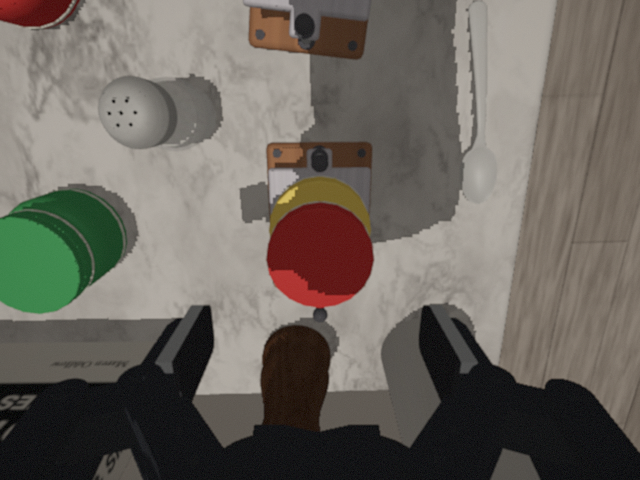

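Red lid at (320,255), matching the prediction; the pepper mill is clear ahead, and green looks seated at left. Grasping red.

>>> {"method": "step_arm", "body": {"moves": [[[0,2,30],[0,0,0],85],[[0,2,60],[0,0,0],85],[[0,2,75],[0,0,0],85],[[0,2,75],[0,0,0],85],[[0,2,75],[0,0,0],58],[[0,2,75],[0,0,0],58],[[0,2,75],[0,0,0],58],[[0,2,75],[0,0,0],58]]}}

```text
clock: 10.97
tcp_pos: [0.6107, 0.1532, 0.0499]
orientation: [0.002, 0.015, 1.0, 0.0]
wrist_force: [-0.7, 0.3, 0.8]
finger_gap: 0.0619
grip_force: 32.6
```

>>> {"method": "step_arm", "body": {"moves": [[[0,0,0],[0,0,0],58],[[0,0,0],[0,0,0],58],[[0,0,-15],[0,0,0],58],[[0,0,-45],[0,0,0],58],[[0,0,-85],[0,0,0],58],[[0,0,-105],[0,0,0],58],[[0,0,-105],[0,0,0],58],[[0,0,-105],[0,0,0],58]]}}

```text
clock: 11.63
tcp_pos: [0.6102, 0.1538, 0.1547]
orientation: [0.002, 0.015, 1.0, 0.0]
wrist_force: [-0.0, -0.7, -1.1]
finger_gap: 0.0621
grip_force: 33.1
```

```bash
python3 - <<'E'
from h import *
s=telemetry.get_state();t=s['tcp_pos'];print(s['clock'],t)
im=imaging.read_camera('wrist')
hs=cv2.cvtColor(im,cv2.COLOR_RGB2HSV);m=cv2.inRange(hs,(0,140,40),(8,255,255))|cv2.inRange(hs,(172,140,40),(180,255,255));k,l,st,ce=cv2.connectedComponentsWithStats(m);print(st[1:][st[1:,4]>500])
m=cv2.inRange(hs,(20,140,40),(33,255,255));k,l,st,ce=cv2.connectedComponentsWithStats(m);print(st[1:][st[1:,4]>200])
u=proj('wrist',circ([t[0],t[1],t[2]+.018],.032));print('exp',u.min(0).round(),u.max(0).round())
print(delta([.4395,-.019,.15],-.027))
E
```

```text
11.6333 [0.61018583 0.15381196 0.1547302 ]
[[    0     0    98    32  2400]
 [  237   244   159   150 18372]]
[[ 268  171   94   77 5364]]
exp [237. 265.] [400. 403.]
([164.4, -177.6, 2.9], [0.0, 0.0, -0.003])
```

>>> {"method": "step_arm", "body": {"moves": [[[27,-29,0],[0,0,0],58],[[54,-59,0],[0,0,0],58],[[82,-89,0],[0,0,0],58],[[110,-118,0],[0,0,0],58],[[137,-148,0],[0,0,0],58],[[164,-177,0],[0,0,0],58],[[164,-177,0],[0,0,0],58],[[164,-177,0],[0,0,0],58]]}}

```text
clock: 12.35
tcp_pos: [0.4374, -0.0193, 0.1515]
orientation: [-0.002, 0.017, 1.0, 0.001]
wrist_force: [0.7, 0.4, -0.5]
finger_gap: 0.0618
grip_force: 33.2
```

```bash
python3 - <<'E'
from h import *
s=telemetry.get_state();t=s['tcp_pos'];print(s['clock'],t)
im=snap('wrist','w9.png')
hs=cv2.cvtColor(im,cv2.COLOR_RGB2HSV);m=cv2.inRange(hs,(0,140,40),(8,255,255))|cv2.inRange(hs,(172,140,40),(180,255,255));k,l,st,ce=cv2.connectedComponentsWithStats(m);print(st[1:][st[1:,4]>500])
# dark hole
g=cv2.inRange(hs,(0,0,0),(180,80,110)); 
for q in [(.439,-.022),(.439,-.018)]:
    u=proj('wrist',circ([*q,.06],.016));print(q,'rim',u.min(0).round(),u.max(0).round()); u=proj('wrist',circ([*q,.02],.035));print('body',u.min(0).round(),u.max(0).round())
c=cv2.resize(im[140:420,200:440,::-1],None,fx=2.1,fy=2.1,interpolation=cv2.INTER_CUBIC);cv2.imwrite('pics/w9c.png',np.clip(c.astype(float)*1.5,0,255).astype(np.uint8))
E
```

```text
12.35 [ 0.43738715 -0.01934747  0.151475  ]
[[  271   176    90    74  3785]
 [  237   244   159   149 18266]]
(0.439, -0.022) rim [289. 216.] [336. 260.]
body [268. 177.] [357. 262.]
(0.439, -0.018) rim [294. 216.] [341. 260.]
body [273. 177.] [362. 262.]
```

View pics/w9c.png

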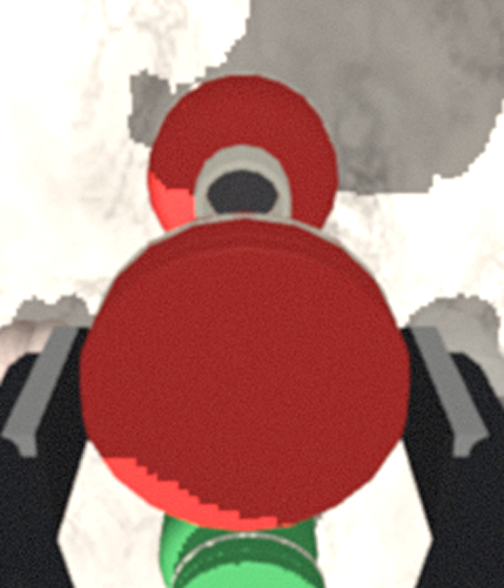

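>>> {"method": "step_arm", "body": {"moves": [[[-2,0,30],[0,0,0],58],[[-2,0,60],[0,0,0],58],[[-2,0,85],[0,0,0],58],[[-2,0,97],[0,0,0],58],[[-2,0,102],[0,0,0],58],[[-2,0,102],[0,0,0],58],[[-2,0,102],[0,0,0],58]]}}

```text
clock: 12.98
tcp_pos: [0.4427, -0.0181, 0.0511]
orientation: [-0.0, 0.014, 1.0, 0.0]
wrist_force: [0.3, 0.2, -0.7]
finger_gap: 0.0616
grip_force: 33.2
```

>>> {"method": "step_arm", "body": {"moves": [[[0,0,0],[0,0,0],66],[[0,0,0],[0,0,0],75],[[0,0,0],[0,0,0],85],[[0,0,0],[0,0,0],85],[[0,0,-20],[0,0,0],85],[[0,0,-60],[0,0,0],85],[[0,0,-80],[0,0,0],85],[[0,0,-80],[0,0,0],85]]}}

```text
clock: 13.65
tcp_pos: [0.4454, -0.0195, 0.1359]
orientation: [0.004, 0.015, 1.0, -0.001]
wrist_force: [1.0, -0.1, 0.3]
finger_gap: 0.0849
grip_force: 0.0
```

```bash
python3 - <<'E'
from h import *
s=telemetry.get_state();t=s['tcp_pos'];print(s['clock'],t)
im=snap('wrist','w10.png')
hs=cv2.cvtColor(im,cv2.COLOR_RGB2HSV);m=cv2.inRange(hs,(0,140,40),(8,255,255))|cv2.inRange(hs,(172,140,40),(180,255,255));k,l,st,ce=cv2.connectedComponentsWithStats(m);print(st[1:][st[1:,4]>500])
for z in (.066,.048):
    u=proj('wrist',circ([.439,-.0195,z],.032));print('exp',u.min(0).round(),u.max(0).round())
print(delta([.5975,.154,.135],-.027))
E
```

```text
13.65 [ 0.4453734  -0.01945345  0.13591717]
[[ 268  167  100  121 9490]]
exp [264. 192.] [369. 290.]
exp [268. 186.] [365. 277.]
([-147.9, 177.7, -0.5], [-0.001, 0.006, -0.003])
```

>>> {"method": "step_arm", "body": {"moves": [[[-25,30,-4],[0,0,0],85],[[-50,60,-4],[0,0,0],85],[[-75,90,-4],[0,0,0],85],[[-100,120,-4],[0,0,0],85],[[-125,150,-4],[0,0,0],85],[[-150,178,0],[0,0,0],85],[[-150,178,0],[0,0,0],85],[[-150,178,0],[0,0,0],85]]}}

```text
clock: 14.37
tcp_pos: [0.597, 0.156, 0.1284]
orientation: [-0.002, 0.014, 1.0, -0.0]
wrist_force: [-0.6, -0.2, 0.1]
finger_gap: 0.0852
grip_force: 0.0
```

```bash
python3 - <<'E'
from h import *
s=telemetry.get_state();t=s['tcp_pos'];print(s['clock'],t)
im=snap('wrist','w11.png')
hs=cv2.cvtColor(im,cv2.COLOR_RGB2HSV)
m=cv2.inRange(hs,(20,140,40),(33,255,255));k,l,st,ce=cv2.connectedComponentsWithStats(m);print(st[1:][st[1:,4]>200])
for z in (.068,.05):
    u=proj('wrist',circ([.5975,.1535,z],.032));print('exp',u.min(0).round(),u.max(0).round())
print(delta([.5975,.1535,.0465],-.027))
E
```

```text
14.3667 [0.59696897 0.15604322 0.12840318]
[[ 260  200  103  102 8082]]
exp [261. 207.] [368. 305.]
exp [265. 200.] [364. 292.]
([-1.7, -1.4, 82.5], [-0.001, -0.004, -0.002])
```

>>> {"method": "step_arm", "body": {"moves": [[[0,-4,30],[0,0,0],85],[[0,-4,60],[0,0,0],85],[[0,-4,81],[0,0,0],85],[[0,-4,81],[0,0,0],85],[[0,-4,81],[0,0,0],58],[[0,-4,81],[0,0,0],58],[[0,-4,81],[0,0,0],58],[[0,-4,81],[0,0,0],58]]}}

```text
clock: 15.08
tcp_pos: [0.5984, 0.1507, 0.0522]
orientation: [0.002, 0.015, 1.0, 0.0]
wrist_force: [0.8, -0.1, 0.8]
finger_gap: 0.0627
grip_force: 32.6
```

>>> {"method": "step_arm", "body": {"moves": [[[0,0,0],[0,0,0],58],[[0,0,0],[0,0,0],58],[[0,0,-15],[0,0,0],58],[[0,0,-45],[0,0,0],58],[[0,0,-85],[0,0,0],58],[[0,0,-105],[0,0,0],58],[[0,0,-105],[0,0,0],58],[[0,0,-105],[0,0,0],58]]}}

```text
clock: 15.75
tcp_pos: [0.5983, 0.1511, 0.1569]
orientation: [0.002, 0.015, 1.0, 0.0]
wrist_force: [0.5, -0.1, -1.4]
finger_gap: 0.0622
grip_force: 33.1
```

```bash
python3 - <<'E'
from h import *
s=telemetry.get_state();t=s['tcp_pos'];print(s['clock'],t)
im=imaging.read_camera('wrist')
hs=cv2.cvtColor(im,cv2.COLOR_RGB2HSV)
m=cv2.inRange(hs,(20,140,40),(33,255,255));k,l,st,ce=cv2.connectedComponentsWithStats(m);print(st[1:][st[1:,4]>200])
print(delta([.609,-.187,.155],-.027))
E
```

```text
15.75 [0.59834445 0.15107657 0.15693453]
[[  238   246   157   147 17652]]
([-21.8, -337.4, 0.1], [0.0, 0.001, -0.003])
```

>>> {"method": "step_arm", "body": {"moves": [[[-2,-41,0],[0,0,0],58],[[-5,-82,0],[0,0,0],58],[[-8,-123,0],[0,0,0],58],[[-10,-164,0],[0,0,0],58],[[-13,-205,0],[0,0,0],58],[[-16,-246,0],[0,0,0],58],[[-19,-287,0],[0,0,0],58],[[-22,-328,0],[0,0,0],58]]}}

```text
clock: 16.47
tcp_pos: [0.6079, -0.1791, 0.1527]
orientation: [-0.002, 0.015, 1.0, 0.001]
wrist_force: [0.2, 0.1, -0.2]
finger_gap: 0.0625
grip_force: 33.1
```

>>> {"method": "step_arm", "body": {"moves": [[[0,-9,0],[0,0,0],58],[[0,-9,0],[0,0,0],58],[[0,-9,0],[0,0,0],58],[[0,-9,0],[0,0,0],58]]}}

```text
clock: 16.8
tcp_pos: [0.6083, -0.1853, 0.1537]
orientation: [-0.001, 0.014, 1.0, 0.001]
wrist_force: [0.6, 0.4, -0.8]
finger_gap: 0.0623
grip_force: 33.2
```

```bash
python3 - <<'E'
from h import *
s=telemetry.get_state();t=s['tcp_pos'];print(s['clock'],t)
im=snap('wrist','w12.png')
for q in [(.609,-.190),(.609,-.186)]:
    u=proj('wrist',circ([*q,.06],.016));print(q,'rim',u.min(0).round(),u.max(0).round()); u=proj('wrist',circ([*q,.02],.035));print('body',u.min(0).round(),u.max(0).round())
c=cv2.resize(im[140:420,200:440,::-1],None,fx=2.1,fy=2.1,interpolation=cv2.INTER_CUBIC);cv2.imwrite('pics/w12c.png',np.clip(c.astype(float)*1.5,0,255).astype(np.uint8))
E
```

```text
16.8 [ 0.60830064 -0.18526942  0.15371215]
(0.609, -0.19) rim [286. 216.] [333. 260.]
body [266. 177.] [354. 262.]
(0.609, -0.186) rim [292. 216.] [338. 260.]
body [271. 177.] [359. 262.]
```

View pics/w12c.png

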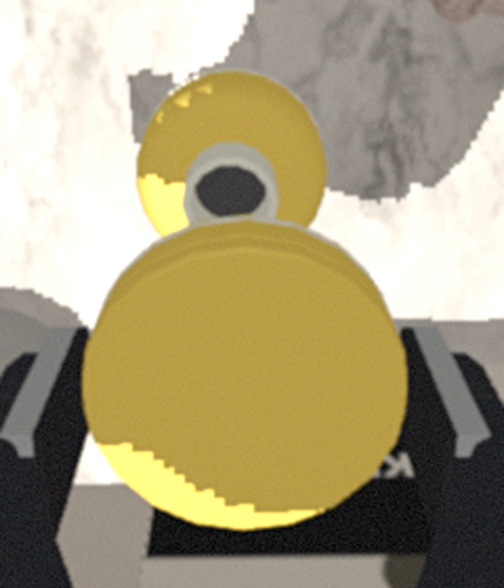

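Pot rim centre at y≈-0.1895, so the lid needs to move 4.5 mm to the right.

>>> {"method": "step_arm", "body": {"moves": [[[-1,-4.5,30],[0,0,0],58],[[-1,-4.5,60],[0,0,0],58],[[-1,-4.5,85],[0,0,0],58],[[-1,-4.5,97],[0,0,0],58],[[-1,-4.5,101],[0,0,0],58],[[-1,-4.5,101],[0,0,0],58],[[-1,-4.5,101],[0,0,0],58]]}}

```text
clock: 17.43
tcp_pos: [0.6106, -0.1903, 0.0549]
orientation: [0.0, 0.014, 1.0, -0.0]
wrist_force: [0.4, -0.0, 0.1]
finger_gap: 0.0623
grip_force: 33.2
```

>>> {"method": "step_arm", "body": {"moves": [[[0,0,0],[0,0,0],66],[[0,0,0],[0,0,0],75],[[0,0,0],[0,0,0],85],[[0,0,0],[0,0,0],85],[[0,0,-20],[0,0,0],85],[[0,0,-60],[0,0,0],85],[[0,0,-100],[0,0,0],85],[[0,0,-130],[0,0,0],85]]}}

```text
clock: 18.1
tcp_pos: [0.6105, -0.1916, 0.1876]
orientation: [0.001, 0.015, 1.0, -0.001]
wrist_force: [1.1, -1.0, 0.1]
finger_gap: 0.0849
grip_force: 0.0
```

>>> {"method": "step_arm", "body": {"moves": [[[41,0,-10],[0,0,0],85],[[82,0,-20],[0,0,0],85],[[123,0,-30],[0,0,0],85],[[160,0,-40],[0,0,0],85],[[160,0,-40],[0,0,0],85],[[160,0,-40],[0,0,0],85]]}}

```text
clock: 18.6
tcp_pos: [0.449, -0.1867, 0.2258]
orientation: [0.001, 0.016, 1.0, -0.001]
wrist_force: [-0.4, -0.5, -1.0]
finger_gap: 0.0852
grip_force: 0.0
```

```bash
python3 - <<'E'
from h import *
s=telemetry.get_state();print(s['clock'],s['tcp_pos'])
im=imaging.read_camera('side')
cv2.imwrite('pics/s2.png',cv2.resize(im[150:330,200:440,::-1],None,fx=3.3,fy=3.3,interpolation=cv2.INTER_CUBIC))
E
```

```text
18.6 [ 0.44900793 -0.18669112  0.22576803]
```

View pics/s2.png

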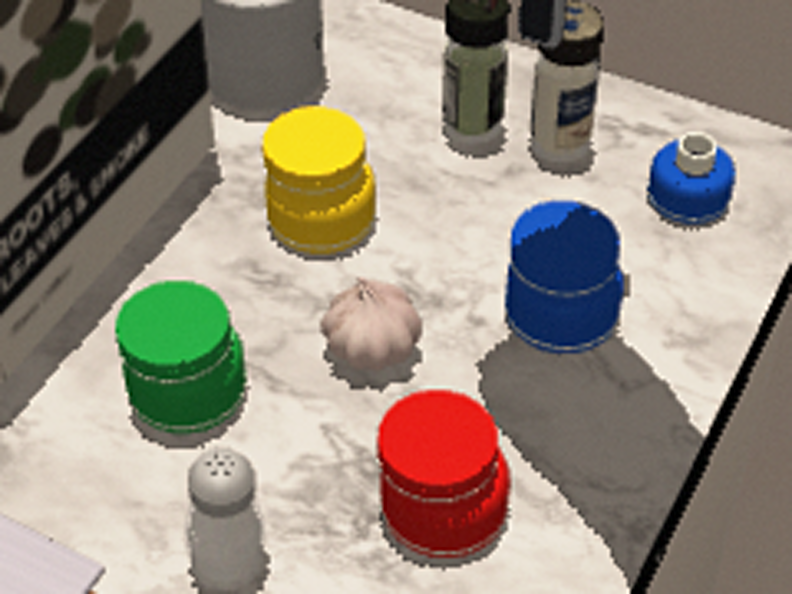

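The side view shows each lid sitting over its own pot, with garlic and shaker standing. I'll make one numeric check of lid height and centring from the ellipse extents: red x 378–498, y 390–487; green x 116–230, y 281–365; yellow x 264–366, y 107–176; blue x 510–620, top y 201.

```bash
python3 - <<'E'
from h import *
for n,q in dict(red=(.4395,-.0195),green=(.609,-.0265),yellow=(.609,-.1895),blue=(.438,-.183)).items():
    for z,r in((.066,.032),(.078,.032),(.02,.035)):
        u=(proj('side',circ([*q,z],r))-[200,150]+.5)*3.3-.5
        print(n,z,u.min(0).round(),u.max(0).round())
E
```

```text
red 0.066 [383. 386.] [505. 482.]
red 0.078 [382. 372.] [506. 468.]
red 0.02 [377. 434.] [506. 539.]
green 0.066 [118. 273.] [233. 358.]
green 0.078 [116. 258.] [232. 344.]
green 0.02 [123. 323.] [244. 415.]
yellow 0.066 [265. 105.] [368. 175.]
yellow 0.078 [263.  91.] [368. 161.]
yellow 0.02 [264. 156.] [374. 232.]
blue 0.066 [514. 198.] [624. 276.]
blue 0.078 [515. 183.] [626. 262.]
blue 0.02 [504. 248.] [621. 334.]
```

All four lid tops match the seated height of 66 mm rather than a perched one, and their offsets are within the neck's play. Handing in.

```bash
python3 -c "
from workcell import env; print(env.hand_in())"
```

```text
the job is handed in; nothing more can be done
None
```

All four lids are on the pots of their own colours, seated flat and released, the garlic and salt shaker still stand, and I handed the job in at about 18.6 s; it returned no verdict.

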